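# Dip the thinner tank and show the gauge rod

### The arm

A 6-joint arm with a two-finger parallel gripper is mounted at the origin on a cart in front of the work surface, level with it; the furniture and walls round the work are solid. World frame = base frame: x ahead of the robot, y to its left, z up, the work surface at z = 0. Lengths are in m, angles in rad, forces in N, time in s.
With the tool pointing down it reaches from about 0.35 to 0.975 m from the base axis. Payload 4.9 kg.
Tool frame: the origin (TCP) lies on the mounting face of the last link; the fingertips stand 173 mm ahead of it and the grasp point (between the pads) lies 155 mm ahead of it (tcp_to_grasp is the distance from the TCP to the grasp point, in m); z points along the fingers, y is the line along which they close (so a half turn about z gives the same grasp; the last joint's range is limited). The gripper opens to 85 mm and grips with 20 to 120 N. Pads are 22 mm wide; open, the fingers measure 114 mm over their backs; the gripper's body (76 mm by 85 mm) begins 54 mm behind the grasp point. The pads swing forward as they close: fully open they stand 13 mm farther back than shut.
Start: joints at [1.131, 0.053, 1.613, -0, 1.476, -0.119], TCP at [0.197, 0.593, 0.405] pointing down, gripper open.
Joint ranges: [-3.01, 3.01], [-1.01, 2.22], [0.06, 2.58], [-1.02, 4.17], [0.09, 2.62], [-3.14, 3.14]. Speed limits (rad/s): [2.57, 2.57, 3.14, 3.14, 3.14, 3.14].

### API

Orientations are given as a rotation vector (axis times angle).
In Python, from station import get_obs, get_image, calibration, finish_job, tcp_to_grasp gives the robot as it stands. The module is installed in compiled form; this text tells all that it offers.
- The arm moves only by the tool arm_command, never from a script. Its argument "plan" is a list that holds one entry, the list of rows, each a list of 6 numbers: the shift along the tool's x, y, z in cm, then the turn, a rotation vector about the tool's x, y, z in rad. A call has 1 to 12 rows; each row is the pose to reach, as a shift and turn from the pose commanded when the call began, along the tool's axes at that moment; what a row does not reach only later rows make up. A row lasts 1/12 s, in which the tool goes at most 41.7 mm and 7.16 degrees, less where a joint would pass 70% of its speed; a pose out of reach is approached as far as the arm can. A call with a gripper value outside its range is refused whole. "gripper" is the closure, from -1 (fully open) to 1 (shut), set as the call begins (left out, the last holds). The fingers move at their own pace and stop on an object; "force" is the grip in N (left out, the last holds). Time passes only in rows, so rows that repeat a pose let the fingers close. It gives the time, the measured TCP pose, the force, the opening and the grip force at its end, in the units of the state.
- get_obs(): the state, without advancing time (a new reading comes with each control period).
- get_image(name): name is "scene" or "top"; returns (picture, depth): 420x560x3 uint8, blue, green, red; 420x560 float32, m along the optical axis (not along the pixel's ray), 0 where there is no reading.
- calibration(name): a dict with "fx", "fy", "cx", "cy" (pixels), "dist" ([k1, k2, p1, p2, k3] as OpenCV has them; the pictures are not rectified), "pose" (4x4, takes a point from camera to world coordinates). Camera axes: x right, y up, looking along -z (the intrinsics and any distortion apply to the point x, -y, -z); pixel columns grow to the right and rows downward; lengths in m; the calibration is good to about 2 mm. A picture is of the moment at which its call begins. calibration takes no time and is no camera call.
- finish_job(): hands the job in; it is judged then, once.
The state is a dict: "t": time; "q": joint angles; "dq": joint speeds; "effort": joint torques, N m; "tool_pos": TCP position; "tool_rot": TCP orientation; "contact_force": force on the tool from outside, world axes, zero at the start; "wrist_torque": the same for the moment, N m; "opening": finger opening in m; "grip_force": force on a finger pad.
Only numpy, scipy, OpenCV 4.12 (cv2) and the standard library are available. Lean on these libraries where they do the work, as an engineer would, in place of code of your own. Each camera call takes 0.05 s, during which the arm holds its last target. There are 200 camera calls.

### The job

Check the level in the thinner tank: turn the clamp knob on its deck counter-clockwise until it frees the sliding port cover, and slide the cover fully open by its pull knob. Then take the gauge rod out of its brackets, push it gently tip first down the sloping guide tube until its collar stops on the mouth, draw it right out, and finish holding it level and still in the gripper, tip over the drip tray and about 15 cm above the bench, so that the marks can be read. Leave the other things on the benches where they are.

Things in the scene. Friction and masses are not known exactly. Their poses are not given: they have to be found in the camera images.
- tank: Fixed grey steel tank, 200 mm (its x) by 150 mm (its y), flat deck 145 mm above the bench. Origin: centre of its underside, at bench height. Its x points roughly away from the robot; its -y side has a shoulder sloped at 45 degrees with the dip port. On the deck: a black bar-shaped clamp knob, a black round pull knob, and a low filler cap (161 mm high, at x 66, y 56; not used).
- guide_tube: The tank's guide tube, sloping down into it at 45 degrees. Origin: centre of its mouth (where the collar stops), at tank x 35, y -53, z 123 mm. Its z axis points out along the tube, to the tank's -y and up (the rod goes in along -z); its x is the tank's x. Bore 12 mm, mouth flared to 21 mm over 9 mm depth, seat 36 mm wide; only the collar stops the rod. Closed off until the port cover is open.
- clamp_knob (a joint): Angle of the clamp knob in rad about a vertical axis, growing counter-clockwise seen from above. Starts between 0 and 0.2 (locked), is free from about 1.1 on, meets its stop at 1.32. Turns stiffly (0.05 N m) and stays where it is left; while the cover is open it cannot be turned back.
- clamp_grip (a point): Grip point of the clamp knob, on its axis: the middle of a black bar 42 mm long, 13 mm wide and 23 mm high, 178 mm above the bench. Its x axis lies along the bar and turns with it; at joint value 1.30 the bar is parallel to the tank's x.
- port_cover (a joint): Travel of the sliding port cover in m: 0 shut over the mouth, 0.042 fully open at its stop. It slides along the tank's -x, towards the robot, against about 1.5 N of friction, and stays where it is left; while the clamp knob is locked it moves 2 mm at most.
- cover_pull (a point): Grip point of the cover's pull knob, an upright black cylinder 16 mm in diameter, 159 to 190 mm above the bench; the point is on its axis, 178 mm above the bench (at tank x -78, y 4 mm when shut).
- gauge_rod: Loose gauge rod, about 0.15 kg, 256 mm long, lying level in two brackets, axis 56 mm above the bench. Origin: on the axis at the collar's stop face; x axis to the tip. Steel shank 8 mm thick to a round tip at x +130, dark ring marks near the tip; brass collar 28 mm wide from -8 to 0; grooved round handle 14 mm thick from -112 to -8; dark end knob 21 mm wide to -126.
- rod_tip (a point): End of the gauge rod's tip, 130 mm from the origin.
- rod_handle (a point): Middle of the rod's grooved handle, on the axis 58 mm behind the origin: the place to grip, from above, across the 14 mm. The rear bracket stands 32 to 42 mm behind this point, the collar 50 mm ahead of it.
- rod_tray: Fixed aluminium drip tray, 252 mm (its x) by 104 mm (its y), rim 14 mm high. Origin: centre of its underside. It carries two notched brackets: at x +85 mm (top 67 mm high) under the shank and at x -104 mm (top 63 mm high) under the handle. The rod lies along the tray's x, tip to +x.
- steel_rod: Bystander: plain dark rolling rod, 13 x 105 x 13 mm, without collar; lies along its y; origin centre of underside.
- sample_tile: Bystander: flat lacquer sample tile, 60 x 60 x 6 mm; origin centre of underside.
- pigment_jar: Bystander: clear jar with a dark lid, 70 mm wide, 86 mm high; origin centre of underside.
- wax_pot: Bystander: low lidded pot, 69 mm wide, 41 mm high; origin centre of underside.

How it is judged:
By the outcome, as a careful person would: the job done as asked, in the order asked, and still so for the second after the job is handed in, while the arm keeps its last pose, push and grip.
It also fails if it takes over 61 s, if anything falls off the work surface, if the arm or the gripper's body presses on something with over 40 N, if the wrist force passes 120 N, or if a joint passes its speed limit or range.

## Working session

There is one attempt and no reset: what is moved stays moved. The work goes in short steps, Python scripts to look and compute and a tool call to move; the robot and the scene stay as the last step left them, time stands still between calls to the robot, and variables do not carry over. Pictures are saved under pics/ and viewed, at most 10 in all, crops included, and the job is handed in when it is done.

Besides the shell and the picture viewer there is one more tool, called as name([rows], argument=value, ...), one row to a line, values as JSON. arm_command: Moves the arm, as the interface text tells. Its arguments: {"type":"object","properties":{"plan":{"type":"array"},"gripper":{"type":"number"},"force":{"type":"number"}},"required":["plan"]}

```bash
mkdir -p pics; ls
python3 - <<'E'
from station import *
import cv2,numpy as np
o=get_obs();print(o,tcp_to_grasp)
for n in("scene","top"):
    im,d=get_image(n);cv2.imwrite(f"pics/{n}0.png",im);np.save(f"{n}0.npy",d);print(n,calibration(n))
E
```

```text
pics
{'t': 0.0, 'q': array([ 1.13101287e+00,  5.33585845e-02,  1.61426224e+00, -2.11358973e-05,
        1.47597974e+00, -1.19043158e-01]), 'dq': array([-5.43948752e-05, -1.94732675e-03,  1.23293468e-03, -6.00583381e-04,
        1.38300766e-03, -2.96819679e-04]), 'effort': array([ 7.76980869e-04, -3.93667710e+01, -3.70184541e+01, -1.27832055e-05,
        6.74498384e-03, -1.27276451e-05]), 'tool_pos': array([0.19695982, 0.59288194, 0.40348056]), 'tool_rot': array([-5.01572316e-01, -3.10075286e+00,  3.04028600e-03]), 'contact_force': array([ 0.8704386 , -0.11444697,  0.59919375]), 'wrist_torque': array([-0.02051065,  0.03479141,  0.00571739]), 'grip_force': 0.0, 'opening': 0.08506979001733934} 0.1547
scene {'fx': 480.88672797249745, 'fy': 480.88672797249745, 'cx': 289.1301608839619, 'cy': 210.7527509978046, 'dist': array([-0.12778484,  0.        ,  0.        ,  0.        ,  0.        ]), 'pose': array([[ 0.90068304,  0.16456409, -0.40210536, -0.082375  ],
       [-0.43402777,  0.38285763, -0.8154998 , -1.09973846],
       [ 0.01974712,  0.90903174,  0.41625876,  0.71926087],
       [ 0.        ,  0.        ,  0.        ,  1.        ]])}
top {'fx': 399.1028072870685, 'fy': 399.1028072870685, 'cx': 280.29080260142933, 'cy': 211.32309153173208, 'dist': array([-0.04431133,  0.        ,  0.        ,  0.        ,  0.        ]), 'pose': array([[ 0.00265767,  0.97457889, -0.22402883,  0.26653267],
       [-0.99999474,  0.0021738 , -0.00240643,  0.01821451],
       [-0.00185826,  0.22403405,  0.97457955,  1.09052081],
       [ 0.        ,  0.        ,  0.        ,  1.        ]])}
```

View pics/scene0.png

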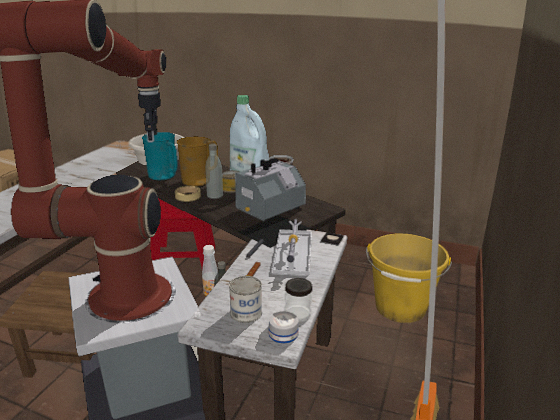

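View pics/top0.png

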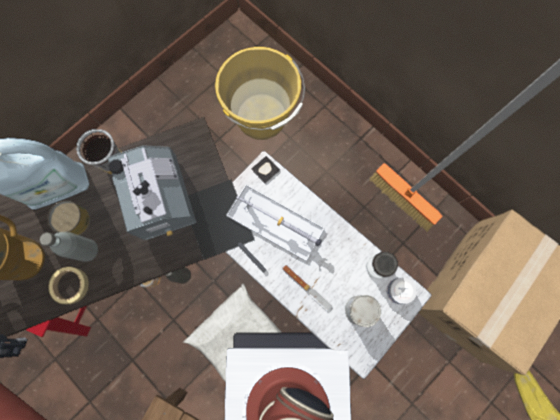

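The scene view shows the tank at about (270,190) and the rod tray at (292,250). In the top view the tank is at (153,195), with its shoulder on the right side, and the tray is at (277,225). Next I'll view enlarged crops.

Run:
```python
import cv2,numpy as np
t=cv2.imread("pics/top0.png");s=cv2.imread("pics/scene0.png")
a=cv2.resize(t[140:250,100:200],None,fx=4,fy=4,interpolation=2)
b=cv2.resize(t[175:275,220:335],None,fx=3.5,fy=3.5,interpolation=2)
c=np.zeros((480,800,3),np.uint8);c[:440,:400]=a;c[:350,400:400+402]=b[:,:400]
cv2.imwrite("pics/crop1.png",c)
a=cv2.resize(s[150:280,225:345],None,fx=4.5,fy=4.5,interpolation=2);cv2.imwrite("pics/crop2.png",a)
```

```text
(no output)
```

View pics/crop1.png

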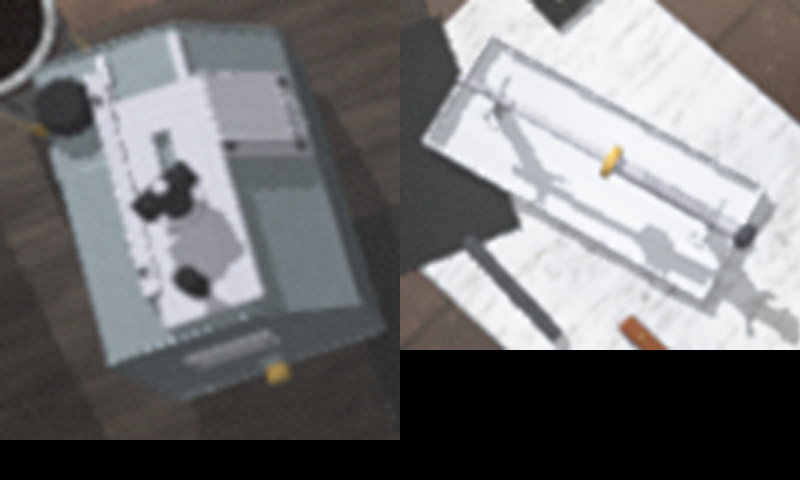

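View pics/crop2.png

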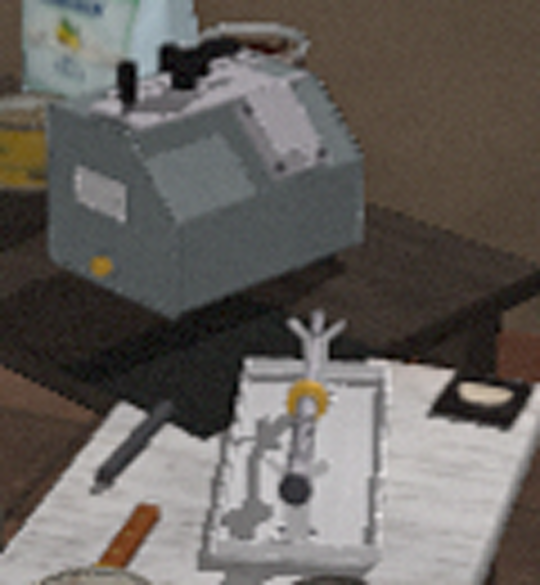

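Crop 1 shows the pull knob top near top-view pixel (148.7,210.5), the clamp bar near (141,188) and the filler cap at (116,166). The collar is near (280,221), the end knob at (318,242) and the tip at (237,198). Crop 2 confirms the upright pull knob and the port lid on the +x part of the shoulder.

```bash
cat > h.py <<'E'
from station import *
import cv2,numpy as np
from scipy.spatial.transform import Rotation as R
def ray(n,uv):
    c=calibration(n);K=np.array([[c['fx'],0,c['cx']],[0,c['fy'],c['cy']],[0,0,1]])
    p=cv2.undistortPoints(np.array(uv,float).reshape(-1,1,2),K,c['dist']).reshape(-1,2)
    d=np.c_[p[:,0],-p[:,1],-np.ones(len(p))]
    return c['pose'][:3,3],d@c['pose'][:3,:3].T
def plane(n,uv,z):
    o,d=ray(n,uv);return o+d*((np.asarray(z)-o[2])/d[:,2])[:,None]
def cloud(n,depth):
    h,w=depth.shape;u,v=np.meshgrid(np.arange(w),np.arange(h))
    o,d=ray(n,np.c_[u.ravel(),v.ravel()]);P=o+d*depth.reshape(-1,1)
    P[depth.ravel()==0]=np.nan;return P.reshape(h,w,3)
E
python3 - <<'E'
from h import *
np.set_printoptions(precision=4,suppress=True)
t=cv2.imread("pics/top0.png");s=cv2.imread("pics/scene0.png")
T=cloud("top",np.load("top0.npy"));S=cloud("scene",np.load("scene0.npy"))
print("bench z",T[225,110],T[240,330],T[175,200])
# deck plan from top cloud
m=np.abs(T[...,2]-0.145)<0.012; m[:, :105]=0;m[:,205:]=0;m[:140]=0;m[250:]=0
n,l,st,ce=cv2.connectedComponentsWithStats(m.astype(np.uint8));k=1+st[1:,4].argmax();print(st[k])
P=T[l==k];r=cv2.minAreaRect((P[:,:2]*1000).astype(np.float32));print("deck rect",r,cv2.boxPoints(r), np.median(P[:,2]))
# dark blobs in tank roi, top
g=t.max(2);d=((g<45)).astype(np.uint8);roi=np.zeros_like(d);roi[155:215,108:152]=d[155:215,108:152]
n,l,st,ce=cv2.connectedComponentsWithStats(roi)
for i in range(1,n):
    if st[i,4]>8: print("dark",st[i],ce[i],np.nanmedian(T[l==i],0),cv2.minAreaRect(np.argwhere(l==i)[:,::-1].astype(np.float32)), np.nanpercentile(T[l==i][:,2],95))
g=s.max(2);d=((g<45)).astype(np.uint8);roi=np.zeros_like(d);roi[155:178,245:285]=d[155:178,245:285]
n,l,st,ce=cv2.connectedComponentsWithStats(roi)
for i in range(1,n):
    if st[i,4]>8: print("darkS",st[i],ce[i],np.nanmedian(S[l==i],0))
# collar
for nm,im,C in(("top",t,T),("scene",s,S)):
    hsv=cv2.cvtColor(im,cv2.COLOR_BGR2HSV);y=cv2.inRange(hsv,(15,110,100),(35,255,255))
    n,l,st,ce=cv2.connectedComponentsWithStats(y)
    for i in range(1,n):
        p=plane(nm,[ce[i]],0.056)[0]
        if 5<st[i,4]<300 and 0.3<p[0]<1 and -.3<p[1]<.4: print(nm,"brass",st[i],ce[i],p)
print("endknob",plane("top",[(317.7,242.1)],0.056),"tip",plane("top",[(236.8,198.3)],.056))
print("cap",plane("top",[(116,166.5)],.161),"pull",plane("top",[(148.7,210.5)],.190))
# tray rim corners
px=lambda a:[(220+(x-400)/3.5,175+y/3.5) for x,y in a]
print("tray",plane("top",px([(493,38),(772,195),(708,311),(423,141)]),.014))
E
```

```text
bench z [0.4765 0.4982 0.0014] [ 0.4359 -0.1162  0.0026] [0.6225 0.2509 0.0036]
[ 105  140   65   93 3122]
deck rect ((570.9829711914062, 377.82037353515625), (253.15774536132812, 131.46453857421875), 21.803924560546875) [[429.0445 391.8348]
 [477.8745 269.7752]
 [712.9215 363.8059]
 [664.0914 485.8656]] 0.14800918302514032
darkS [261 159  17  11 100] [267.37 163.14] [0.539  0.3474 0.1736]
darkS [251 164   4   9  31] [252.7419 167.8065] [0.4806 0.3268 0.1766]
top brass [239 126  44  12 200] [260.285 132.055] [0.7314 0.0772 0.056 ]
top brass [278 218   5   7  15] [279.6667 220.8   ] [0.4786 0.0224 0.056 ]
top brass [167 231   5   5  17] [168.8824 232.8235] [0.4455 0.3145 0.056 ]
top brass [304 285   5   5  15] [306.2 286.8] [ 0.3068 -0.0459  0.056 ]
scene brass [245 207   5   4  16] [247.  208.5] [0.4369 0.2715 0.056 ]
scene brass [289 235   9   7  36] [292.9722 237.4167] [0.4866 0.0245 0.056 ]
scene brass [437 244  14  32 222] [442.5    259.4369] [ 0.8095 -0.262   0.056 ]
endknob [[ 0.422  -0.0773  0.056 ]] tip [[0.5399 0.1375 0.056 ]]
cap [[0.5932 0.4276 0.161 ]] pull [[0.4748 0.3269 0.19  ]]
tray [[ 0.5872  0.1158  0.014 ]
 [ 0.4598 -0.1052  0.014 ]
 [ 0.3692 -0.054   0.014 ]
 [ 0.5024  0.1693  0.014 ]]
```

Run:
```python
from h import *
np.set_printoptions(precision=4,suppress=True)
t=cv2.imread("pics/top0.png");s=cv2.imread("pics/scene0.png")
a=cv2.resize(t[172:220,125:165],None,fx=10,fy=10,interpolation=cv2.INTER_CUBIC)
b=cv2.resize(s[152:180,243:288],None,fx=8,fy=8,interpolation=cv2.INTER_CUBIC)
c=np.zeros((500,780,3),np.uint8);c[:480,:400]=a;c[:224,410:770]=b
cv2.imwrite("pics/crop3.png",c)
T=cloud("top",np.load("top0.npy"))
print((T[180:196,132:152,2]*1000).astype(int)); print((T[204:217,142:156,2]*1000).astype(int))
print(plane("scene",[(252.7,167.8)],.1745))
# rod axis in top: shank/handle brightness perpendicular profile
A=np.array([237,198.]);B=np.array([318,242.]);u=(B-A)/np.linalg.norm(B-A);nrm=np.array([-u[1],u[0]])
```

```text
[[                 153                  153                  154
                   155                  151                  152
                   152                  150                  144
                   148                  147                  146
                   189                  188                  188
                   150                  151                  150
                   151                  154]
 [                 153                  156                  152
                   154                  152                  150
                   152                  154                  151
                   144                  145                  191
                   188                  190                  192
                   156                  151                  151
                   150                  149]
 [                 153                  152                  153
  -9223372036854775808                  155                  151
                   152                  152                  155
                   147             
[... 6013 characters left out ...]
153 153 153 152 151 151]
 [150 153 152 192 190 191 186 150 151 154 154 152 153 152]
 [151 152 190 191 192 191 189 181 152 152 153 150 151 153]
 [151 155 192 192 190 192 190 186 178 151 152 153 151 151]
 [152 153 192 190 190 191 189 188 181 172 152 154 155 152]
 [152 153 190 189 191 191 188 182 177 172 162 149 152 155]
 [150 149 151 188 187 190 184 178 175 170 164 154 149 155]
 [152 149 153 178 179 181 181 173 173 168 151 151 154 154]
 [150 152 150 150 152 172 173 170 168 157 154 150 152 150]
 [152 152 152 151 150 151 151 149 153 154 152 153 151 151]
 [156 154 151 153 151 148 153 152 152 149 151 156 155 153]]
[[0.4819 0.3296 0.1745]]<stdin>:9: RuntimeWarning: invalid value encountered in cast
```

View pics/crop3.png

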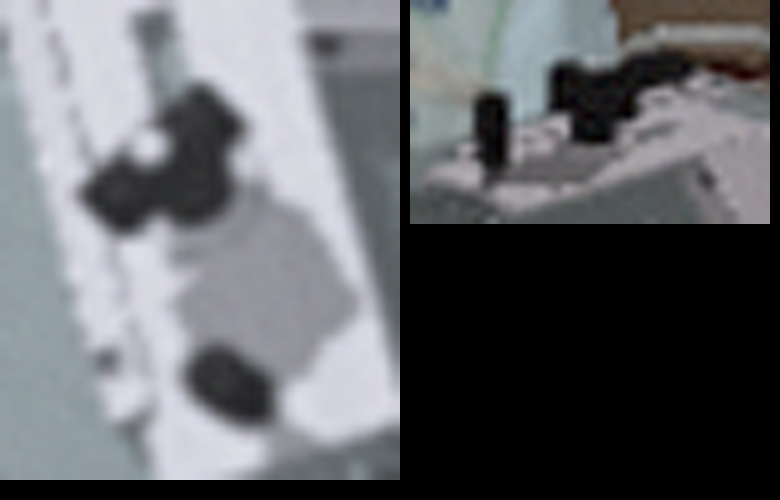

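The enlarged crop shows the bar's top from about (133,191) to (148,182) and the pull knob's top at about (147,210). The depth separates them cleanly, so I'll use that.

```bash
cat > blobs.py <<'E'
from h import *
np.set_printoptions(precision=4,suppress=True)
def top(D,z0,z1,box,zp,verbose=True):
    T=cloud("top",D);m=((T[...,2]>z0)&(T[...,2]<z1)).astype(np.uint8);x0,y0,x1,y1=box
    k=np.zeros_like(m);k[y0:y1,x0:x1]=m[y0:y1,x0:x1]
    n,l,st,ce=cv2.connectedComponentsWithStats(k)
    for i in range(1,n):
        if st[i,4]>6:
            P=plane("top",np.argwhere(l==i)[:,::-1],zp)[:,:2];r=cv2.minAreaRect((P*1000).astype(np.float32));w,v=np.linalg.eigh(np.cov(P.T))
            print(z0,"px",ce[i],st[i,4],"mean",P.mean(0),"rect",np.round(r,1) if 0 else [np.round(q,1) for q in r],"axis deg",np.degrees(np.arctan2(v[1,1],v[0,1])))
E
python3 - <<'E'
from blobs import *
D=np.load("top0.npy")
top(D,.183,.2,(125,170,165,220),.1895)
top(D,.156,.17,(105,155,132,180),.161)
# rod
T=cloud("top",D);c=np.array([.4797,.0315]);a=np.radians(60)
q=T[...,:2]-c;x=q@[np.cos(a),np.sin(a)];y=q@[-np.sin(a),np.cos(a)];z=T[...,2]
m=(abs(y)<.03)&(z>.04)&(z<.085)&(x>-.16)&(x<.15);
P=np.c_[x[m],y[m],z[m]]
for lo in np.arange(-.15,.15,.01):
    s=P[(P[:,0]>=lo)&(P[:,0]<lo+.01)]
    if len(s):print(round(lo+.005,3),len(s),np.round(s.mean(0)*1000,1), np.round([s[:,1].min()*1000,s[:,1].max()*1000,s[:,2].max()*1000]))
# rim edges
m=(z>.008)&(z<.02)&(abs(x)<.16)&(abs(y)<.08);r=cv2.minAreaRect((T[m][:,:2]*1000).astype(np.float32));print(r)
E
```

```text
0.183 px [140.07 187.1 ] 100 mean [0.5317 0.3521] rect [array([532.6, 351.7]), array([14.3, 41.2]), np.float64(48.3)] axis deg 136.86882080362727
0.183 px [146.3333 209.5   ] 30 mean [0.4773 0.3329] rect [array([477.3, 332.6]), array([12. , 12.2]), np.float64(0.1)] axis deg -156.03170898528313
0.156 px [116.9624 164.828 ] 186 mean [0.5976 0.4256] rect [array([597.5, 423.3]), array([34.2, 49.3]), np.float64(7.9)] axis deg 93.39324226041559
0.156 px [127.9167 177.75  ] 12 mean [0.564 0.395] rect [array([564. , 395.4]), array([13.2,  6.8]), np.float64(46.6)] axis deg 46.729991827706655
-0.135 2 [-130.4   -4.7   63.6] [-8. -2. 64.]
-0.125 30 [-125.    -2.9   64.6] [-13.   5.  70.]
-0.115 21 [-115.3   -3.9   61.3] [-11.   3.  65.]
-0.105 22 [-104.9   -3.8   61.1] [-10.   3.  65.]
-0.095 35 [-96.2  -4.7  60.9] [-22.  14.  68.]
-0.085 20 [-85.   -3.8  62.6] [-11.   2.  66.]
-0.075 21 [-75.   -2.9  61.2] [-11.   3.  66.]
-0.065 19 [-64.9  -4.1  62.2] [-11.   3.  66.]
-0.055 21 [-55.   -3.   62.5] [-10.   3.  67.]
-0.045 18 [-45.   -3.4  62. ] [-10.   3.  66.]
-0.035 22 [-35.   -3.2  62.1] [-11.   3.  67.]
-0.025 19 [-24.9  -2.7  62.2] [-10.   3.  68.]
-0.015 29 [-13.8  -3.3  63.8] [-15.   9.  72.]
-0.005 23 [-6.6 -2.3 65.2] [-17.  10.  74.]
0.005 11 [ 4.8 -3.4 59.2] [-6.  0. 64.]
0.015 12 [14.6 -3.  60. ] [-7.  0. 64.]
0.025 11 [25.3 -3.3 59.5] [-7. -0. 62.]
0.035 12 [35.3 -3.3 59.6] [-7.  0. 63.]
0.045 12 [45.5 -2.9 59.7] [-7.  0. 63.]
0.055 11 [55.4 -3.  60.6] [-7.  0. 63.]
0.065 10 [64.7 -2.8 59. ] [-6.  0. 62.]
0.075 12 [75.1 -3.1 59.6] [-7.  0. 64.]
0.085 20 [86.9 -1.  59.7] [-20.  16.  66.]
0.095 27 [93.  -4.3 61.7] [-22.  15.  68.]
0.105 12 [105.6  -2.8  59.8] [-7.  0. 65.]
0.115 11 [115.6  -2.1  59.5] [-6.  2. 64.]
0.125 3 [121.9  -2.5  58.7] [-6.  0. 61.]
((474.6141357421875, 44.969390869140625), (257.8824157714844, 134.0792999267578), 60.36642074584961)
```

```bash
cat >> h.py <<'E'
def pose(g,ydir,zdir=(0,0,-1)):
    "grasp point g, closing direction ydir, finger direction zdir -> TCP pos, R"
    z=np.array(zdir,float);z/=np.linalg.norm(z);y=np.array(ydir,float);y-=z*(y@z);y/=np.linalg.norm(y)
    M=np.c_[np.cross(y,z),y,z];return np.array(g)-tcp_to_grasp*z,M
def delta(p,M,flip=None):
    o=get_obs();M0=R.from_rotvec(o['tool_rot']).as_matrix()
    best=None
    for f in((1,-1) if flip is None else (flip,)):
        Mf=M@np.diag([f,f,1]);w=R.from_matrix(M0.T@Mf).as_rotvec()
        if best is None or np.linalg.norm(w)<np.linalg.norm(best[1]):best=(f,w)
    s=M0.T@(p-o['tool_pos'])*100
    print("f",best[0],"row",np.round(s,2),np.round(best[1],3),"rows>=",np.ceil(max(np.linalg.norm(s)/4.17,np.linalg.norm(best[1])/.125)))
def state():
    o=get_obs();M=R.from_rotvec(o['tool_rot']).as_matrix()
    print("t",o['t'],"q",np.round(o['q'],3),"grasp",np.round(o['tool_pos']+tcp_to_grasp*M[:,2],4),"ydir",M[:,1],"z",M[:,2],"F",o['contact_force'],"open",o['opening'],"grip",o['grip_force'])
E
python3 - <<'E'
from blobs import *
state()
a=np.radians(48.3)
delta(*pose((.5317,.3521,.26),(np.cos(a),np.sin(a),0)))
T=cloud("top",np.load("top0.npy"))
# shoulder plane & side faces: fit
P=T[185:215,165:180].reshape(-1,3);P=P[(P[:,2]>.05)&(P[:,2]<.14)]
for i in range(3):
    c=P.mean(0);n=np.linalg.svd(P-c)[2][2];e=(P-c)@n;P=P[abs(e)<2.5*e.std()]
n*=np.sign(n[2]);print("shoulder n",n,len(P),e.std(),"yaw",np.degrees(np.arctan2(n[1],n[0]))+90,"centre",c)
E
```

```text
t 0.1 q [ 1.131  0.053  1.614 -0.     1.476 -0.119] grasp [0.1968 0.5926 0.2489] ydir [ 0.3153  0.949  -0.0018] z [-0.0008 -0.0017 -1.    ] F [-0.1759 -0.4753 -0.9712] open 0.08548053214913771 grip 0.0
f 1 row [-39.36 -12.3   -1.1 ] [-0.002  0.     0.407] rows>= 10.0
shoulder n [ 0.2366 -0.668   0.7055] 440 0.001541509459052776 yaw 19.502826334942796 centre [0.5206 0.2944 0.1175]
```

arm_command([
  [[0,0,-4,0,0,0],[0,0,-8,0,0,0],[-2,-0.6,-12,0,0,0.05],[-6,-1.9,-12,0,0,0.1],[-10,-3.1,-12,0,0,0.15],[-14,-4.4,-12,0,0,0.2],[-18,-5.6,-12,0,0,0.25],[-22,-6.9,-12,0,0,0.3],[-26,-8.1,-12,0,0,0.35],[-30,-9.4,-12,0,0,0.4],[-34,-10.6,-12,0,0,0.407],[-37,-11.5,-12,0,0,0.407]],
], gripper=0.05, force=40)

```text
t: 1.1
tool_pos: [0.5138, 0.3653, 0.524]
tool_rot: [-1.12, -2.935, 0.001]
contact_force: [-0.5, 0.9, -0.5]
opening: 0.0408
grip_force: 0.0
```

arm_command([
  [[-2.3,-0.8,3,0,0,0],[-2.3,-0.8,7,0,0,0],[-2.3,-0.8,9,0,0,0],[-2.3,-0.8,9,0,0,0]],
])

```text
t: 1.43
tool_pos: [0.5232, 0.3448, 0.4266]
tool_rot: [-1.117, -2.927, 0.015]
contact_force: [-0.9, -0.1, -0.9]
opening: 0.0408
grip_force: 0.0
```

Run:
```python
from h import *
np.set_printoptions(precision=4,suppress=True)
state()
a=np.radians(48.3);delta(*pose((.5317,.3521,.178),(np.cos(a),np.sin(a),0)))
t,d=get_image("top");s,_=get_image("scene");np.save("top1.npy",d)
A=cv2.resize(t[130:230,110:210],None,fx=4,fy=4,interpolation=2);B=cv2.resize(s[90:190,215:315],None,fx=4,fy=4,interpolation=2)
cv2.imwrite("pics/hov.png",np.hstack([A,B]))
```

```text
t 1.4333 q [ 0.464  0.048  1.582  0.     1.525 -0.378] grasp [0.5214 0.3439 0.2719] ydir [ 0.6662  0.7457 -0.012 ] z [-0.0115 -0.0057 -0.9999] F [-0.9303 -0.127  -0.9401] open 0.040809599321661595 grip 0.0
f 1 row [-0.19  1.23  9.38] [-0.012 -0.005 -0.001] rows>= 3.0
```

View pics/hov.png

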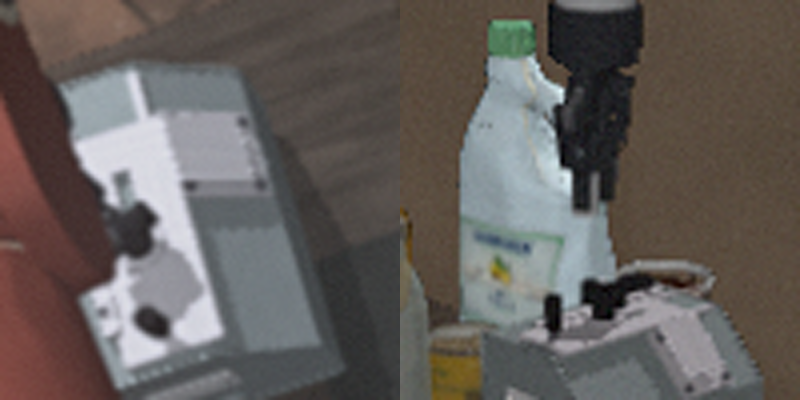

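The scene crop shows the fingertips at about (262.5,141.5), just left of and above the bar at about (265,163). The top view of the knob is partly hidden by the arm.

arm_command([
  [[-0.2,1.2,4,-0.006,-0.003,0],[-0.2,1.2,5,-0.006,-0.003,0],[-0.2,1.2,5,-0.006,-0.003,0],[-0.2,1.2,5,-0.006,-0.003,0]],
])

```text
t: 1.87
tool_pos: [0.5331, 0.354, 0.3861]
tool_rot: [1.115, 2.931, 0.008]
contact_force: [0.8, -0.1, 0.4]
opening: 0.0404
grip_force: 0.0
```

```bash
cat >> h.py <<'E'
def proj(n,P):
    c=calibration(n);K=np.array([[c['fx'],0,c['cx']],[0,c['fy'],c['cy']],[0,0,1]])
    q=(np.atleast_2d(P)-c['pose'][:3,3])@c['pose'][:3,:3]*[1,-1,-1]
    return cv2.projectPoints(q,np.zeros(3),np.zeros(3),K,c['dist'])[0].reshape(-1,2)
E
python3 - <<'E'
from h import *
np.set_printoptions(precision=4,suppress=True)
state();o=get_obs();M=R.from_rotvec(o['tool_rot']).as_matrix();g=o['tool_pos']+tcp_to_grasp*M[:,2]
a=np.radians(48.3);delta(*pose((.5317,.3521,.178),(np.cos(a),np.sin(a),0)))
print("tip scene",proj("scene",o['tool_pos']+.173*M[:,2]),"bar top scene",proj("scene",[(.5317,.3521,.1895)]),"pull top",proj("scene",[(.4773,.3329,.19)]))
s,ds=get_image("scene");B=cv2.resize(s[110:180,225:305],None,fx=8,fy=8,interpolation=2);cv2.imwrite("pics/hov2.png",B)
S=cloud("scene",ds)
for nm,lo,hi,box in(("pull",.165,.20,(245,155,258,180)),("bar",.172,.20,(258,150,285,175))):
    x0,y0,x1,y1=box;P=S[y0:y1,x0:x1].reshape(-1,3);P=P[(P[:,2]>lo)&(P[:,2]<hi)&(P[:,0]<.6)&(P[:,1]<.42)];print(nm,len(P),np.median(P,0),P.min(0),P.max(0))
E
```

```text
t 1.8667 q [ 0.47   0.097  1.597 -0.001  1.44  -0.374] grasp [0.5342 0.3544 0.2314] ydir [0.6647 0.7471 0.0064] z [ 0.0067  0.0026 -1.    ] F [ 0.7508 -0.1002  0.4015] open 0.04043530464408806 grip 0.0
f 1 row [-0.   -0.27  5.34] [0.006 0.003 0.001] rows>= 2.0
tip scene [[264.1219 152.9522]] bar top scene [[263.6926 159.7883]] pull top [[251.0141 163.323 ]]
pull 41 [0.4821 0.3269 0.1784] [0.4751 0.3181 0.1656] [0.4903 0.3357 0.1922]
bar 71 [0.5364 0.3482 0.1834] [0.5202 0.3263 0.173 ] [0.5541 0.3656 0.1918]
```

View pics/hov2.png

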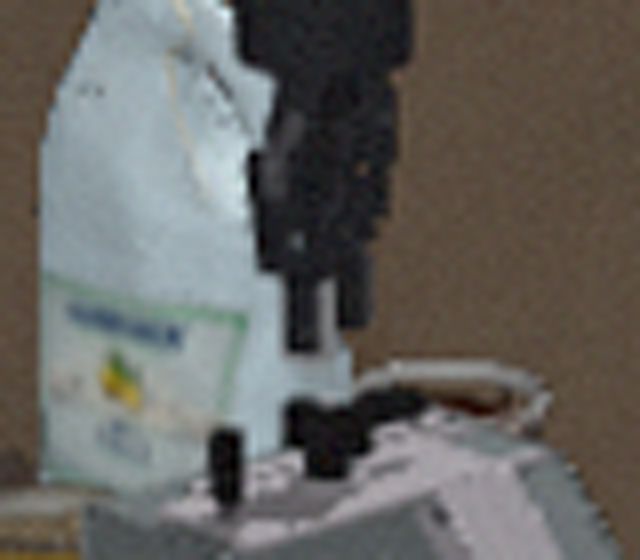

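Comparing the fingertips with forward kinematics shows the scene camera is about 2 px off to the right. The pull knob has the same offset in that view, so the top-view estimates hold. Next I'll descend and grip the bar.

arm_command([
  [[0,-0.25,3,0,0,0],[0,-0.25,5.2,0,0,0],[0,-0.25,5.2,0,0,0],[0,-0.25,5.2,0,0,0],[0,-0.25,5.2,0,0,0]],
])

```text
t: 2.33
tool_pos: [0.5325, 0.3523, 0.3357]
tool_rot: [1.115, 2.929, 0.012]
contact_force: [-0.7, 0.1, 0.3]
opening: 0.0409
grip_force: 0.0
```

arm_command([
  [[0,0,0,0,0,0],[0,0,0,0,0,0],[0,0,0,0,0,0],[0,0,0,0,0,0],[0,0,0,0,0,0]],
], gripper=1)

```text
t: 2.75
tool_pos: [0.5326, 0.3522, 0.3358]
tool_rot: [1.115, 2.929, 0.012]
contact_force: [-1.4, -1.0, 5.9]
opening: 0.0188
grip_force: 38.9
```

Run:
```python
from h import *
np.set_printoptions(precision=4,suppress=True)
state();print(get_obs()['wrist_torque'])
```

```text
t 2.75 q [ 0.468  0.131  1.646 -0.001  1.353 -0.375] grasp [0.5341 0.3529 0.1811] ydir [0.6651 0.7467 0.0098] z [ 0.0099  0.0043 -0.9999] F [-1.388  -0.9597  5.8952] open 0.018765769529214882 grip 38.87682616710663
[-0.147   0.2099  0.0152]
```

arm_command([
  [[0,0,0,0,0,-0.06],[0,0,0,0,0,-0.12],[0,0,0,0,0,-0.18],[0,0,0,0,0,-0.24],[0,0,0,0,0,-0.3],[0,0,0,0,0,-0.3],[0,0,0,0,0,-0.3]],
])

```text
t: 3.33
tool_pos: [0.5325, 0.3521, 0.3358]
tool_rot: [0.665, 3.062, 0.009]
contact_force: [-1.5, -0.8, 5.9]
opening: 0.0191
grip_force: 39.0
```

Run:
```python
from h import *
np.set_printoptions(precision=4,suppress=True)
state();print(get_obs()['wrist_torque'])
s,ds=get_image("scene");t,_=get_image("top");B=cv2.resize(s[130:180,235:295],None,fx=8,fy=8,interpolation=2);A=cv2.resize(t[165:225,120:160],None,fx=8,fy=8,interpolation=2)
c=np.zeros((480,800,3),np.uint8);c[:400,:480]=B;c[:,480:]=A;cv2.imwrite("pics/turn.png",c)
```

```text
t 3.3333 q [ 0.468  0.131  1.646 -0.001  1.354 -0.675] grasp [0.534  0.3528 0.1811] ydir [0.4146 0.91   0.0076] z [ 0.0097  0.0039 -0.9999] F [-1.4711 -0.8403  5.9162] open 0.019076781682045553 grip 39.01754558086395
[-0.1682  0.2699  0.0146]
```

View pics/turn.png

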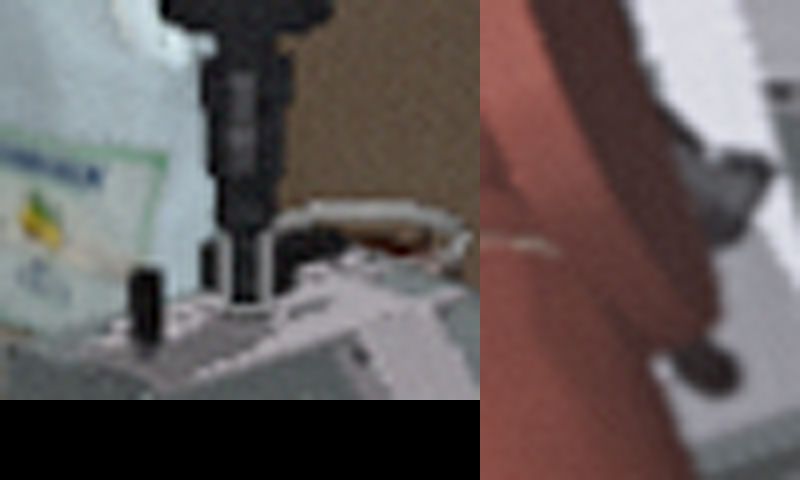

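arm_command([
  [[0,0,0,0,0,-0.08],[0,0,0,0,0,-0.16],[0,0,0,0,0,-0.24],[0,0,0,0,0,-0.32],[0,0,0,0,0,-0.4],[0,0,0,0,0,-0.48],[0,0,0,0,0,-0.56],[0,0,0,0,0,-0.64],[0,0,0,0,0,-0.7],[0,0,0,0,0,-0.76],[0,0,0,0,0,-0.76]],
])

```text
t: 4.35
tool_pos: [0.5325, 0.3519, 0.3358]
tool_rot: [-0.521, 3.088, 0.002]
contact_force: [-1.4, -3.1, 7.4]
opening: 0.0191
grip_force: 39.1
```

Run:
```python
from h import *
np.set_printoptions(precision=4,suppress=True)
state();print(get_obs()['wrist_torque'])
```

```text
t 4.35 q [ 0.468  0.131  1.647 -0.001  1.354 -1.437] grasp [0.534  0.3524 0.1812] ydir [-0.3278  0.9447 -0.0001] z [ 0.0094  0.0031 -1.    ] F [-1.3613 -3.1228  7.3991] open 0.019087613693535684 grip 39.064414501190186
[-0.4196  0.3178  0.0175]
```

arm_command([
  [[0,0,0,0,0,0],[0,0,0,0,0,0],[0,0,0,0,0,0],[0,0,-3,0,0,0],[0,0,-6,0,0,0],[0,0,-6,0,0,0],[0,0,-6,0,0,0]],
], gripper=0.05)

```text
t: 4.93
tool_pos: [0.532, 0.3521, 0.3956]
tool_rot: [-0.518, 3.087, 0.005]
contact_force: [0.5, -0.2, -0.4]
opening: 0.0404
grip_force: 0.0
```

Run:
```python
from blobs import *
state()
a=np.radians(110);y=(np.cos(a),np.sin(a),0)
delta(*pose((.478,.3325,.238),y));delta(*pose((.478,.3325,.179),y))
t,d=get_image("top")
top(d,.183,.2,(125,170,165,220),.1895)
s,ds=get_image("scene");S=cloud("scene",ds);P=S[150:178,255:290].reshape(-1,3);P=P[(P[:,2]>.178)&(P[:,2]<.2)&(P[:,0]<.6)&(P[:,1]<.42)]
w,v=np.linalg.eigh(np.cov(P[:,:2].T));print(len(P),P.mean(0),np.sqrt(w),np.degrees(np.arctan2(*v[::-1,1])))
```

```text
t 4.9333 q [ 0.468  0.086  1.594 -0.001  1.45  -1.435] grasp [0.5337 0.3528 0.2409] ydir [-0.3261  0.9453  0.0011] z [ 0.0108  0.0049 -0.9999] F [ 0.4761 -0.1548 -0.3973] open 0.04041333802069005 grip 0.0
f 1 row [ 5.75 -0.09  0.22] [ 0.001  0.012 -0.017] rows>= 2.0
f 1 row [ 5.82 -0.1   6.12] [ 0.001  0.012 -0.017] rows>= 3.0
0.183 px [140.9155 187.1268] 71 mean [0.5316 0.3501] rect [array([532.2, 349.6]), array([43.1, 11.1]), np.float64(22.2)] axis deg -157.16972497490656
0.183 px [146.4375 209.5625] 32 mean [0.4772 0.3326] rect [array([476.2, 332.4]), array([14.8, 11.8]), np.float64(4.4)] axis deg -165.37132907202565
50 [0.5327 0.3444 0.1853] [0.0036 0.0184] -159.23855783229368
```

arm_command([
  [[3,0,0,0,0.01,0],[5.75,-0.05,0,0,0.01,0],[5.75,-0.05,0,0,0.01,0],[5.8,-0.05,3,0,0.01,0],[5.8,-0.05,6,0,0.01,0],[5.8,-0.05,6,0,0.01,0],[5.8,-0.05,6,0,0.01,0],[5.8,-0.05,6,0,0.01,0]],
])

```text
t: 5.7
tool_pos: [0.4777, 0.3327, 0.3328]
tool_rot: [0.519, -3.095, 0.0]
contact_force: [0.4, 0.1, 0.0]
opening: 0.0402
grip_force: 0.0
```

arm_command([
  [[0,0,0,0,0,0],[0,0,0,0,0,0],[0,0,0,0,0,0],[0,0,0,0,0,0],[0,0,0,0,0,0]],
], gripper=1)

```text
t: 6.12
tool_pos: [0.4779, 0.3326, 0.3344]
tool_rot: [-0.519, 3.098, -0.0]
contact_force: [-0.4, -2.5, 6.1]
opening: 0.0148
grip_force: 39.4
```

Run:
```python
from h import *
np.set_printoptions(precision=4,suppress=True)
state()
o=get_obs();M=R.from_rotvec(o['tool_rot']).as_matrix();a=np.radians(20.3)
print(M.T@[-4.2*np.cos(a),-4.2*np.sin(a),0])
```

```text
t 6.1167 q [ 0.48   0.005  1.781 -0.     1.355 -1.423] grasp [0.4779 0.3326 0.1797] ydir [-0.326   0.9454 -0.0001] z [ 0.0001 -0.     -1.    ] F [-0.4488 -2.5469  6.0748] open 0.014848890490210266 grip 39.43194056628272
[ 4.199  -0.0932 -0.0003]
```

arm_command([
  [[0.6,0,0,0,0,0],[1.2,0,0,0,0,0],[1.8,0,0,0,0,0],[2.4,-0.05,0,0,0,0],[3,-0.05,0,0,0,0],[3.6,-0.1,0,0,0,0],[4,-0.1,0,0,0,0],[4.3,-0.1,0,0,0,0],[4.4,-0.1,0,0,0,0],[4.4,-0.1,0,0,0,0]],
])

```text
t: 6.95
tool_pos: [0.4375, 0.3179, 0.3344]
tool_rot: [-0.518, 3.09, 0.005]
contact_force: [11.7, 3.4, -1.3]
opening: 0.0147
grip_force: 39.2
```

It is hard against its stop, with 12 N of reaction force after 43 mm of travel. I'll release and check.

arm_command([
  [[-0.1,0,0,0,0,0],[-0.1,0,0,0,0,0],[-0.1,0,0,0,0,0],[-0.1,0,-3,0,0,0],[-0.1,0,-7,0,0,0],[2,-3,-8,0,0,0],[4,-6,-8,0,0,0],[6,-9,-8,0,0,0],[8,-12,-8,0,0,0],[10,-15,-8,0,0,0],[10,-15,-8,0,0,0]],
], gripper=0.05)

```text
t: 7.87
tool_pos: [0.3893, 0.1394, 0.412]
tool_rot: [0.511, -3.095, 0.003]
contact_force: [-0.3, 0.1, -0.4]
opening: 0.0406
grip_force: 0.0
```

Run:
```python
from blobs import *
state()
t,d=get_image("top")
top(d,.183,.2,(125,170,175,235),.1895)
A=cv2.resize(t[140:270,100:330],None,fx=3.4,fy=3.4,interpolation=2);cv2.imwrite("pics/open.png",A)
r=np.array([np.cos(np.radians(60.3)),np.sin(np.radians(60.3)),0]);c=np.array([.4825,.0299,0])
h=c+r*-.061;print("handle",h)
y=(-r[1],r[0],0)
delta(*pose((h[0],h[1],.13),y),1);delta(*pose((h[0],h[1],.13),y),-1)
# shoulder plane again, mouth opening hole
T=cloud("top",d)
P=T[185:215,165:180].reshape(-1,3);P=P[(P[:,2]>.05)&(P[:,2]<.14)]
for i in range(3):
    c=P.mean(0);n=np.linalg.svd(P-c)[2][2];e=(P-c)@n;P=P[abs(e)<2.5*e.std()]
n*=np.sign(n[2]);print("shoulder n",n,"yaw",np.degrees(np.arctan2(n[1],n[0]))+90,"c",c)
```

```text
t 7.8667 q [ 0.164 -0.495  2.065 -0.002  1.576 -1.734] grasp [0.3886 0.1389 0.2573] ydir [-0.3213  0.947  -0.0012] z [-0.0042 -0.0027 -1.    ] F [-0.2954  0.0966 -0.4262] open 0.04058612362479076 grip 0.0
0.183 px [140.534  187.0777] 103 mean [0.5318 0.3511] rect [array([531.7, 351.1]), array([42.7, 14.3]), np.float64(15.4)] axis deg -164.06039039299688
0.183 px [148.4667 226.2667] 15 mean [0.4376 0.3248] rect [array([437.5, 325.4]), array([14.5,  6.1]), np.float64(13.6)] axis deg -170.0510657344352
handle [ 0.4523 -0.0231  0.    ]
f 1 row [ -0.67 -17.55  12.74] [ 0.002 -0.003 -0.725] rows>= 6.0
f -1 row [ -0.67 -17.55  12.74] [-0.004 -0.002  2.417] rows>= 20.0
shoulder n [-0.3203 -0.8496  0.419 ] yaw -20.653214287320196 c [0.5467 0.296  0.1181]
```

View pics/open.png

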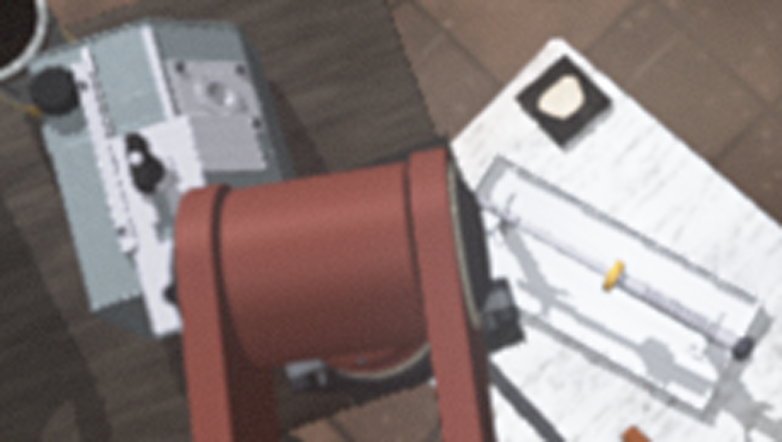

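The top view shows the cover slid open, the mouth exposed at about pixel (165,168), the clamp bar still along the tank's x, and the rod undisturbed.

arm_command([
  [[0,-1.5,0,0,0,0.12],[0,-3,0.5,0,0,0.24],[-0.1,-4.5,1,0,0,0.36],[-0.2,-6,1.5,0,0,0.48],[-0.2,-7.5,2,0,0,0.6],[-0.3,-9,2.5,0,0,0.72],[-0.4,-10.5,3,0,0,0.84],[-0.5,-12,3.5,0,0,0.96],[-0.5,-13.5,4,0,0,1.08],[-0.6,-15,4.5,0,0,1.2],[-0.7,-16.5,5,0,0,1.32],[-0.7,-17.5,6,0,0,1.44]],
])

```text
t: 8.92
tool_pos: [0.4551, -0.0204, 0.3529]
tool_rot: [-1.659, -2.666, 0.003]
contact_force: [1.0, -0.3, 0.6]
opening: 0.0407
grip_force: 0.0
```

arm_command([
  [[0,0,0,0,0,0.12],[0,0,0,0,0,0.24],[0,0,0,0,0,0.36],[0,0,0,0,0,0.48],[0,0,1,0,0,0.6],[0,0,2,0,0,0.72],[0,0,3,0,0,0.84],[0,0,4,0,0,0.96],[0,0,4,0,0,0.98],[0,0,4,0,0,0.98],[0,0,4,0,0,0.98]],
])

```text
t: 9.83
tool_pos: [0.4543, -0.0199, 0.313]
tool_rot: [-2.712, -1.584, 0.005]
contact_force: [-0.2, -0.3, 0.6]
opening: 0.0407
grip_force: 0.0
```

Run:
```python
from blobs import *
state()
r=np.array([np.cos(np.radians(60.3)),np.sin(np.radians(60.3)),0]);h=np.array([.4523,-.0231,0]);y=(-r[1],r[0],0)
delta(*pose((h[0],h[1],.057),y))
t,d=get_image("top");np.save("top2.npy",d);cv2.imwrite("pics/top2.png",t)
p=plane("top",[(165,168.2)],.123)[0];print("mouth px",p)
for yaw in(19.5,20,20.5):
    a=np.radians(yaw);Q=np.array([[np.cos(a),-np.sin(a)],[np.sin(a),np.cos(a)]]);og=np.array([.4775,.3327])-Q@[-.078,.004];m=og+Q@[.035,-.053]
    print(yaw,og,"mouth",m,"px",proj("top",[(*m,.123)]))
T=cloud("top",d);P=T[185:212,166:180].reshape(-1,3);P=P[(P[:,2]>.05)&(P[:,2]<.14)]
for i in range(3):
    c=P.mean(0);n=np.linalg.svd(P-c)[2][2];e=(P-c)@n;P=P[abs(e)<2.5*e.std()]
n*=np.sign(n[2]);print("shoulder n",n,"yaw",np.degrees(np.arctan2(n[1],n[0]))+90,"c",c)
g=cv2.resize(t[155:183,148:182],None,fx=12,fy=12,interpolation=2)
print(cv2.HoughCircles(cv2.cvtColor(g,6),cv2.HOUGH_GRADIENT,1,60,param1=60,param2=15,minRadius=30,maxRadius=75))
A=cv2.resize(t[180:270,230:330],None,fx=3.7,fy=3.7,interpolation=2)
c=np.zeros((340,790,3),np.uint8);c[:336,:408]=g;c[:333,410:780]=A;cv2.imwrite("pics/mouth.png",c)
```

```text
t 9.8333 q [-0.207 -0.298  2.089 -0.001  1.354  0.307] grasp [ 0.4538 -0.02    0.1583] ydir [ 0.8709 -0.4915 -0.0024] z [-0.0031 -0.0005 -1.    ] F [-0.1736 -0.3206  0.5641] open 0.04066825750640248 grip 0.0
f -1 row [-0.36  0.01 10.13] [-0.002  0.002  0.005] rows>= 3.0
mouth px [0.6017 0.3164 0.123 ]
19.5 [0.5524 0.355 ] mouth [0.603  0.3167] px [[164.9428 167.7043]]
20 [0.5522 0.3556] mouth [0.6032 0.3178] px [[164.5225 167.6548]]
20.5 [0.552  0.3563] mouth [0.6033 0.3189] px [[164.1016 167.6088]]
shoulder n [ 0.1295 -0.7795  0.6128] yaw 9.432482321132994 c [0.5237 0.2934 0.1178]
None
```

View pics/mouth.png

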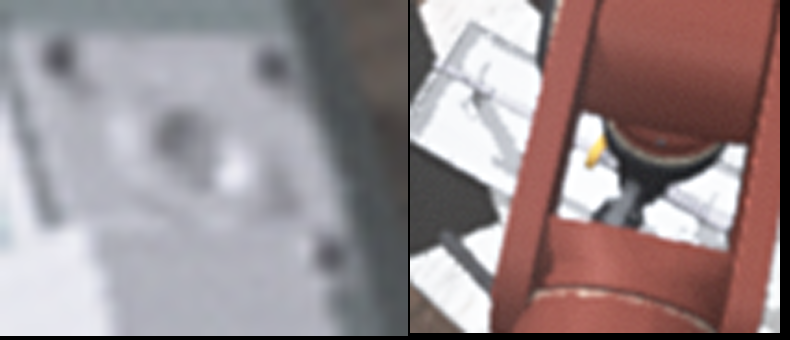

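This shows the mouth's bore at about top-view pixel (164,168), within 2 mm of the (164.5,167.7) predicted from the tank pose at 20° yaw. The gripper is hovering over the handle. Next I'll grip the rod.

arm_command([
  [[-0.35,0,3,0,0,0.005],[-0.35,0,6,0,0,0.005],[-0.35,0,9,0,0,0.005],[-0.35,0,10.1,0,0,0.005],[-0.35,0,10.1,0,0,0.005],[-0.35,0,10.1,0,0,0.005],[-0.35,0,10.1,0,0,0.005]],
])

```text
t: 10.47
tool_pos: [0.4532, -0.0237, 0.2139]
tool_rot: [2.718, 1.573, -0.001]
contact_force: [0.6, -0.3, -0.2]
opening: 0.0405
grip_force: 0.0
```

arm_command([
  [[0,0,0,0,0,0],[0,0,0,0,0,0],[0,0,0,0,0,0],[0,0,0,0,0,0],[0,0,0,0,0,0]],
], gripper=1, force=60)

```text
t: 10.88
tool_pos: [0.4537, -0.024, 0.2141]
tool_rot: [2.716, 1.571, 0.003]
contact_force: [5.1, -2.3, 3.2]
opening: 0.012
grip_force: 58.6
```

Run:
```python
from h import *
np.set_printoptions(precision=4,suppress=True)
state();print(get_obs()['wrist_torque'])
```

```text
t 10.8833 q [-0.216 -0.161  2.157 -0.002  1.142  0.306] grasp [ 0.4542 -0.0245  0.0594] ydir [ 0.8669 -0.4985  0.0045] z [ 0.0036 -0.0028 -1.    ] F [ 5.0839 -2.3333  3.2454] open 0.01200530788659814 grip 58.572789430618286
[-0.4313 -0.7713 -0.022 ]
```

arm_command([
  [[0,0,-1,0,0,0],[0,0,-3,0,0,0],[0,0,-6,0,0,0],[0,0,-10,0,0,0],[0,0,-14,0,0,0],[0,0,-18,0,0,0],[0,0,-22,0,0,0],[0,0,-25,0,0,0],[0,0,-25,0,0,0],[0,0,-25,0,0,0]],
])

```text
t: 11.72
tool_pos: [0.4525, -0.0231, 0.4639]
tool_rot: [2.719, 1.573, -0.001]
contact_force: [0.2, -0.2, -1.7]
opening: 0.0117
grip_force: 58.6
```

```bash
cat >> h.py <<'E'
th=np.radians(20);AX=np.array([np.sin(th)*.70711,-np.cos(th)*.70711,.70711]);MO=np.array([.603,.318,.123])
TX=np.array([np.cos(th),np.sin(th),0]);ZT=np.array([AX[0],AX[1],-AX[2]])
E
python3 - <<'E'
from h import *
np.set_printoptions(precision=4,suppress=True)
state();delta(*pose(MO+.30*AX,TX,ZT))
t,d=get_image("top");s,ds=get_image("scene")
o=get_obs();M=R.from_rotvec(o['tool_rot']).as_matrix();g=o['tool_pos']+tcp_to_grasp*M[:,2]
r=M[:,0];r=r*np.sign(r[1]);tip=g+.188*r
print("rod dir",r,"tip pred",tip,proj("top",[tip,g+.054*r]),proj("scene",[tip,g+.054*r]))
for nm,D in(("top",d),("scene",ds)):
    P=cloud(nm,D).reshape(-1,3);q=P-g;x=q@r;n=q-np.outer(x,r);k=(x>.06)&(x<.21)&(np.linalg.norm(n,axis=1)<.025)
    for lo in np.arange(.06,.21,.03):
        j=k&(x>=lo)&(x<lo+.03)
        if j.any():print(nm,round(lo,2),j.sum(),n[j].mean(0),x[j].max())
E
```

```text
t 11.7167 q [-0.215 -0.404  1.916 -0.001  1.629  0.306] grasp [ 0.4524 -0.0233  0.3092] ydir [ 0.8669 -0.4985  0.0004] z [-0.0003 -0.0012 -1.    ] F [ 0.2499 -0.2008 -1.6943] open 0.011670093580233099 grip 58.61144185066223
f 1 row [30.46  3.9   1.9 ] [-0.342 -0.733 -0.824] rows>= 10.0
rod dir [ 0.4985  0.8669 -0.0032] tip pred [0.5449 0.1399 0.3045] [[222.8268 165.4231]
 [278.5643 196.5005]] [[295.3903 143.6753]
 [292.4193 157.5119]]
top 0.09 46 [-0.0016  0.0009  0.0044] 0.11987971385067597
top 0.12 55 [-0.0015  0.0009  0.0042] 0.14909000275196405
top 0.15 56 [-0.0015  0.0009  0.0047] 0.17998935237182395
top 0.18 9 [-0.0013  0.0008  0.0044] 0.186375547694163
scene 0.06 1 [ 0.0018 -0.001   0.0022] 0.08845144087454669
scene 0.09 5 [ 0.0029 -0.0016  0.0009] 0.11909744782887899
scene 0.12 2 [ 0.0019 -0.0011  0.0016] 0.1400525952027433
scene 0.15 1 [ 0.0006 -0.0003 -0.0016] 0.15897805106232418
```

arm_command([
  [[2.5,0.3,0.1,-0.03,-0.06,-0.07],[5.1,0.65,0.3,-0.057,-0.122,-0.137],[7.6,1,0.5,-0.085,-0.183,-0.206],[10.2,1.3,0.6,-0.114,-0.244,-0.275],[12.7,1.6,0.8,-0.142,-0.305,-0.343],[15.2,1.95,0.95,-0.171,-0.366,-0.412],[17.8,2.3,1.1,-0.2,-0.428,-0.481],[20.3,2.6,1.3,-0.228,-0.489,-0.549],[22.9,2.9,1.4,-0.257,-0.55,-0.618],[25.4,3.25,1.6,-0.285,-0.611,-0.687],[28,3.6,1.75,-0.314,-0.672,-0.755],[30.5,3.9,1.9,-0.342,-0.733,-0.824]],
])

```text
t: 12.82
tool_pos: [0.6387, 0.2228, 0.4376]
tool_rot: [1.391, 2.002, -0.589]
contact_force: [0.1, -0.2, -1.6]
opening: 0.0115
grip_force: 58.6
```

arm_command([
  [[0,0,0,0,0,0],[0,0,0,0,0,0],[0,0,0,0,0,0]],
])

```text
t: 13.07
tool_pos: [0.6381, 0.2214, 0.4393]
tool_rot: [1.399, 2.0, -0.585]
contact_force: [0.4, -0.5, -1.3]
opening: 0.012
grip_force: 58.8
```

```bash
cat > rod.py <<'E'
from h import *
np.set_printoptions(precision=4,suppress=True)
def rod():
    t,d=get_image("top");o=get_obs();M=R.from_rotvec(o['tool_rot']).as_matrix();g=o['tool_pos']+tcp_to_grasp*M[:,2];r=M[:,0]
    if abs(r@AX)>.5:r=-r*np.sign(r@AX)
    print("rod dir",r,"tip",g+.188*r,"tip rel mouth (x,axis,perp)",(g+.188*r-MO)@np.c_[TX,AX,ZT])
    P=cloud("top",d).reshape(-1,3);q=P-g;x=q@r;n=q-np.outer(x,r);k=(x>.06)&(x<.21)&(np.linalg.norm(n,axis=1)<.02)
    for lo in np.arange(.06,.21,.03):
        j=k&(x>=lo)&(x<lo+.03)
        if j.any():print(round(lo,2),j.sum(),"off TX,ZT",n[j].mean(0)@np.c_[TX,ZT],x[j].max())
E
python3 - <<'E'
from rod import *
state();rod();delta(*pose(MO+.205*AX,TX,ZT))
E
```

```text
t 13.0667 q [ 0.335  0.176  1.474 -0.785  1.511  0.042] grasp [0.6746 0.1185 0.3296] ydir [ 0.9402  0.3406 -0.0066] z [ 0.236  -0.665  -0.7086] F [ 0.3825 -0.4693 -1.3361] open 0.012028431264004078 grip 58.80278527736664
rod dir [-0.2445  0.6649 -0.7058] tip [0.6288 0.2432 0.1979] tip rel mouth (x,axis,perp) [-0.0014  0.109   0.003 ]
0.09 31 off TX,ZT [-0.0025 -0.0001] 0.11945901634119867
0.12 33 off TX,ZT [-0.0026 -0.0007] 0.14746496829105357
0.15 35 off TX,ZT [-0.0029 -0.0005] 0.17987965401860023
0.18 5 off TX,ZT [-0.0024  0.0007] 0.187172817683548
f 1 row [ 9.23  0.04 -0.32] [-0.005 -0.002  0.002] rows>= 3.0
```

arm_command([
  [[3,0,-0.1,0,0,0],[6,0,-0.2,0,0,0],[8,0,-0.3,-0.005,-0.002,0.002],[9.2,0,-0.3,-0.005,-0.002,0.002],[9.2,0,-0.3,-0.005,-0.002,0.002],[9.2,0,-0.3,-0.005,-0.002,0.002],[9.2,0,-0.3,-0.005,-0.002,0.002]],
])

```text
t: 13.7
tool_pos: [0.6159, 0.2839, 0.3807]
tool_rot: [1.397, 1.992, -0.574]
contact_force: [0.8, -0.6, -0.9]
opening: 0.0121
grip_force: 58.8
```

Run:
```python
from rod import *
state();rod();delta(*pose(MO+.175*AX,TX,ZT));delta(*pose(MO+.058*AX,TX,ZT))
T=cloud("top",np.load("top2.npy")).reshape(-1,3);q=(T-MO)@np.c_[TX,ZT,AX];k=(np.hypot(q[:,0],q[:,1])<.03)&(abs(q[:,2])<.03)
for i in np.argwhere(k)[:,0]:
    if q[i,2]<-.004: print("hole",q[i],i%560,i//560)
j=k&(q[:,2]>-.004);print(q[j].mean(0),j.sum(),"extent",q[j].min(0),q[j].max(0))
```

```text
t 13.7 q [ 0.433  0.234  1.506 -0.786  1.506  0.182] grasp [0.6539 0.1812 0.2715] ydir [0.9395 0.3426 0.0049] z [ 0.2458 -0.664  -0.7061] F [ 0.8358 -0.6402 -0.939 ] open 0.012149401238411331 grip 58.79701316356659
rod dir [-0.2382  0.6649 -0.7079] tip [0.6093 0.3062 0.1387] tip rel mouth (x,axis,perp) [ 0.0019  0.0205 -0.0017]
0.09 11 off TX,ZT [-0.0025 -0.0017] 0.11987843095429111
0.12 28 off TX,ZT [-0.0026 -0.0009] 0.14929188439163368
0.15 31 off TX,ZT [-0.0028 -0.0008] 0.17883494586465454
0.18 95 off TX,ZT [-0.0006 -0.0005] 0.20999487439083792
f 1 row [ 3.33 -0.07  0.19] [ 0.004  0.001 -0.004] rows>= 1.0
f 1 row [15.03 -0.11  0.17] [ 0.004  0.001 -0.004] rows>= 4.0
hole [ 0.0275  0.0006 -0.0041] 161 159
hole [ 0.0279  0.0069 -0.0046] 163 159
hole [ 0.0243 -0.0148 -0.0042] 156 160
hole [ 0.0245 -0.0116 -0.0046] 157 160
hole [ 0.0252 -0.0022 -0.0055] 160 160
hole [ 0.0251  0.0063 -0.005 ] 163 160
hole [ 0.0255  0.0097 -0.0057] 164 160
hole [ 0.0253  0.0124 -0.0052] 165 160
hole [ 0.0214 -0.0128 -0.0041] 157 161
hole [ 0.0218  0.0107 -0.0041] 165 161
hole [ 0.0221  0.0199 -0.0044] 1
[... 1966 characters left out ...]
002   0.0054 -0.0166] 163 170
hole [-0.0013  0.0038 -0.0102] 164 170
hole [-0.0028  0.0047 -0.0072] 165 170
hole [-0.004   0.0061 -0.005 ] 166 170
hole [-0.0035  0.0218 -0.006 ] 171 170
hole [-0.0069 -0.0267 -0.0047] 155 171
hole [-0.0061 -0.0229 -0.0062] 156 171
hole [-0.007  -0.0211 -0.0046] 157 171
hole [-0.0061  0.0182 -0.0066] 170 171
hole [-0.0073  0.0256 -0.0043] 173 171
hole [-0.0098 -0.022  -0.0046] 157 172
hole [-0.0093  0.0169 -0.006 ] 170 172
hole [-0.0103  0.0215 -0.0041] 172 172
hole [-0.0129 -0.0204 -0.0041] 158 173
hole [-0.0128 -0.0174 -0.0042] 159 173
hole [-0.0127 -0.0143 -0.0047] 160 173
[-0.0015 -0.0005 -0.0002] 230 extent [-0.0298 -0.0292 -0.0039] [0.0294 0.029  0.007 ]
```

arm_command([
  [[0.8,0,0,0,0,0],[1.6,0,0,0,0,0],[2.4,0,0,0,0,0],[3.2,0,0,0,0,0],[4,0,0,0,0,0],[4,0,0,0,0,0],[4,0,0,0,0,0]],
])

```text
t: 14.33
tool_pos: [0.6055, 0.3119, 0.3497]
tool_rot: [1.394, 1.996, -0.577]
contact_force: [-0.3, 0.0, -3.0]
opening: 0.0117
grip_force: 58.8
```

Run:
```python
from rod import *
state();rod();print(get_obs()['contact_force']@np.c_[TX,AX,ZT],get_obs()['wrist_torque'])
```

```text
t 14.3333 q [ 0.476  0.273  1.513 -0.781  1.505  0.241] grasp [0.6434 0.2091 0.2405] ydir [0.9388 0.3445 0.0011] z [ 0.2446 -0.6643 -0.7063] F [-0.2952  0.0011 -2.9748] open 0.011715352571336506 grip 58.75279426574707
rod dir [-0.2417  0.6636 -0.708 ] tip [0.5982 0.3336 0.108 ] tip rel mouth (x,axis,perp) [ 0.0008 -0.0221 -0.001 ]
0.09 2 off TX,ZT [-0.0019 -0.0015] 0.11997933181474243
0.12 24 off TX,ZT [-0.0028 -0.0016] 0.14954439701569283
0.15 142 off TX,ZT [-0.0007 -0.0029] 0.17817080157747628
0.18 3 off TX,ZT [ 0.0093 -0.0094] 0.20722867151236013
[ 0.4681 -1.153   0.9294] [ 0.4828  0.189  -0.0184]
```

arm_command([
  [[0.8,0,0,0,0,0],[1.6,0,0,0,0,0],[2.4,0,0,0,0,0],[3.2,0,0,0,0,0],[4,0,0,0,0,0],[4.8,0,0,0,0,0],[5.4,0,0,0,0,0],[6,0,0,0,0,0],[6,0,0,0,0,0],[6,0,0,0,0,0]],
])

```text
t: 15.22
tool_pos: [0.5912, 0.3514, 0.3079]
tool_rot: [1.395, 1.995, -0.576]
contact_force: [0.4, 0.4, -0.8]
opening: 0.0119
grip_force: 58.7
```

Run:
```python
from rod import *
state();o=get_obs();print(o['contact_force']@np.c_[TX,AX,ZT],o['wrist_torque']);M=R.from_rotvec(o['tool_rot']).as_matrix();g=o['tool_pos']+tcp_to_grasp*M[:,2];print((g-MO)@np.c_[TX,AX,ZT],-M[:,0]@np.c_[TX,AX,ZT])
```

```text
t 15.2167 q [ 0.536  0.336  1.51  -0.772  1.503  0.325] grasp [0.6291 0.2487 0.1986] ydir [0.939  0.344  0.0021] z [ 0.2449 -0.6642 -0.7063] F [ 0.3841  0.4235 -0.8112] open 0.011912384671846783 grip 58.74430596828461
[ 0.5058 -0.7621  0.3852] [ 0.4539  0.1191 -0.0137]
[ 0.0008  0.1058 -0.0011] [ 0.      1.     -0.0012]
```

arm_command([
  [[0.8,0,0,0,0,0],[1.6,0,0,0,0,0],[2.4,0,0,0,0,0],[3.2,0,0,0,0,0],[3.7,0,0,0,0,0],[4,0,0,0,0,0],[4.2,0,0,0,0,0],[4.3,0,0,0,0,0],[4.3,0,0,0,0,0]],
])

```text
t: 15.97
tool_pos: [0.581, 0.3799, 0.2777]
tool_rot: [1.395, 1.995, -0.576]
contact_force: [-0.0, 0.1, -0.6]
opening: 0.0118
grip_force: 58.7
```

arm_command([
  [[0.1,0,0,0,0,0],[0.2,0,0,0,0,0],[0.3,0,0,0,0,0],[0.4,0,0,0,0,0],[0.4,0,0,0,0,0],[0.4,0,0,0,0,0]],
])

```text
t: 16.47
tool_pos: [0.58, 0.3824, 0.275]
tool_rot: [1.396, 1.994, -0.576]
contact_force: [-0.0, -0.7, -1.6]
opening: 0.0119
grip_force: 58.7
```

```bash
cat > st.py <<'E'
from rod import *
state();o=get_obs();print(o['contact_force']@np.c_[TX,AX,ZT],o['wrist_torque']);M=R.from_rotvec(o['tool_rot']).as_matrix();g=o['tool_pos']+tcp_to_grasp*M[:,2];print((g-MO)@np.c_[TX,AX,ZT],-M[:,0]@np.c_[TX,AX,ZT])
E
python3 st.py
```

```text
t 16.4667 q [ 0.581  0.391  1.499 -0.763  1.501  0.388] grasp [0.6179 0.2797 0.1657] ydir [0.9391 0.3436 0.0027] z [ 0.245  -0.6639 -0.7065] F [-0.0262 -0.7262 -1.6366] open 0.011914062849256142 grip 58.735061287879944
[-0.273  -0.6811  1.6334] [ 0.5108  0.1505 -0.0194]
[ 0.0009  0.0592 -0.0011] [-0.0007  1.     -0.0008]
```

arm_command([
  [[0.05,0,0,0,0,0],[0.1,0,0,0,0,0],[0.15,0,0,0,0,0],[0.15,0,0,0,0,0],[0.15,0,0,0,0,0]],
])

```text
t: 16.88
tool_pos: [0.5797, 0.3835, 0.2739]
tool_rot: [1.396, 1.994, -0.576]
contact_force: [0.4, 0.5, -1.9]
opening: 0.0119
grip_force: 58.7
```

arm_command([
  [[0.05,0,0,0,0,0],[0.1,0,0,0,0,0],[0.15,0,0,0,0,0],[0.15,0,0,0,0,0],[0.15,0,0,0,0,0]],
])

```text
t: 17.3
tool_pos: [0.5796, 0.384, 0.2736]
tool_rot: [1.396, 1.992, -0.577]
contact_force: [-0.7, -4.2, 3.2]
opening: 0.0117
grip_force: 58.7
```

```bash
python3 st.py
```

```text
t 17.3 q [ 0.584  0.395  1.497 -0.764  1.502  0.392] grasp [0.6175 0.281  0.1645] ydir [0.9394 0.3427 0.0029] z [ 0.245  -0.6653 -0.7052] F [-0.6725 -4.2437  3.2143] open 0.011658625073957714 grip 58.73254716396332
[-2.0833  4.93    0.3843] [-0.5361  0.0313 -0.2053]
[ 0.001   0.0574 -0.0013] [-0.0015  1.     -0.0027]
```

arm_command([
  [[0.05,0,0,0,0,0],[0.1,0,0,0,0,0],[0.1,0,0,0,0,0],[0.1,0,0,0,0,0]],
])

```text
t: 17.63
tool_pos: [0.5796, 0.3842, 0.2733]
tool_rot: [1.396, 1.99, -0.578]
contact_force: [-0.4, -7.6, 4.2]
opening: 0.0117
grip_force: 58.7
```

```bash
python3 st.py
```

```text
t 17.6333 q [ 0.584  0.395  1.497 -0.765  1.503  0.393] grasp [0.6175 0.2811 0.1644] ydir [0.9397 0.342  0.0031] z [ 0.2449 -0.6666 -0.7041] F [-0.4434 -7.5778  4.1845] open 0.011729459967815806 grip 58.7137109041214
[-3.0084  7.8868  1.9691] [-0.964  -0.0347 -0.3077]
[ 0.001   0.0573 -0.0013] [-0.0022  1.     -0.0043]
```

The collar is seated: 8 N along the axis and no further travel. I'll draw it out.

arm_command([
  [[-0.4,0,0,0,0,0],[-1,0,0,0,0,0],[-2,0,0,0,0,0],[-3.2,0,0,0,0,0],[-4.4,0,0,0,0,0],[-5.6,0,0,0,0,0],[-6.8,0,0,0,0,0],[-8,0,0,0,0,0],[-9.2,0,0,0,0,0],[-10.4,0,0,0,0,0]],
])

```text
t: 18.47
tool_pos: [0.6044, 0.315, 0.3468]
tool_rot: [1.396, 1.994, -0.576]
contact_force: [-0.3, 1.1, -1.2]
opening: 0.012
grip_force: 58.8
```

arm_command([
  [[-1.2,0,0,0,0,0],[-2.4,0,0,0,0,0],[-3.6,0,0,0,0,0],[-5,0,0,0,0,0],[-7,0,0,0,0,0],[-9,0,0,0,0,0],[-11,0,0,0,0,0],[-12,0,0,0,0,0],[-12,0,0,0,0,0],[-12,0,0,0,0,0]],
])

```text
t: 19.3
tool_pos: [0.6331, 0.236, 0.431]
tool_rot: [1.397, 1.994, -0.575]
contact_force: [-0.1, -0.0, -1.6]
opening: 0.0118
grip_force: 58.8
```

Run:
```python
from rod import *
state();rod()
# final: level rod, tip over tray, z .15; tray centre
u=np.array([.5,.866,0]);v=np.array([-.866,.5,0]);tc=np.array([.4797,.0315,0])+.0075*u
print("tray",tc)
tip=tc+np.array([0,0,.15]);g=tip-.188*u
print("grasp",g);delta(*pose((g[0],g[1],.30),-v));delta(*pose((g[0],g[1],.15),-v))
```

```text
t 19.3 q [ 0.358  0.183  1.48  -0.787  1.509  0.073] grasp [0.671  0.1334 0.3216] ydir [0.9393 0.343  0.0034] z [ 0.2448 -0.6635 -0.707 ] F [-0.0949 -0.0337 -1.5804] open 0.011775339883365083 grip 58.762802481651306
rod dir [-0.2419  0.6644 -0.7071] tip [0.6251 0.2587 0.1875] tip rel mouth (x,axis,perp) [ 0.0005  0.0904 -0.0009]
0.09 29 off TX,ZT [-0.0019 -0.0017] 0.11958910904193251
0.12 31 off TX,ZT [-0.0023 -0.0016] 0.14902037860001777
0.15 32 off TX,ZT [-0.0019 -0.0012] 0.1792234075623696
0.18 3 off TX,ZT [-0.0019 -0.001 ] 0.18351707156743338
tray [0.4834 0.038  0.    ]
grasp [ 0.3894 -0.1248  0.15  ]
f 1 row [-19.87 -35.27  16.28] [0.344 0.733 0.827] rows>= 11.0
f 1 row [ -9.26 -35.29  26.89] [0.344 0.733 0.827] rows>= 11.0
```

Run:
```python
from h import *
u=np.array([.5,.866,0]);v=np.array([-.866,.5,0]);g=np.array([.4834,.038,.0])+(.045-.186)*u;print(g)
delta(*pose((g[0],g[1],.25),-v))
```

```text
[ 0.4129   -0.084106  0.      ]
f 1 row [-14.2  -31.67  17.69] [0.344 0.733 0.827] rows>= 10.0
```

arm_command([
  [[-1.2,-2.6,1.5,0.029,0.061,0.069],[-2.4,-5.3,2.9,0.057,0.122,0.138],[-3.5,-7.9,4.4,0.086,0.183,0.207],[-4.7,-10.6,5.9,0.115,0.244,0.276],[-5.9,-13.2,7.4,0.143,0.305,0.345],[-7.1,-15.8,8.8,0.172,0.366,0.413],[-8.3,-18.5,10.3,0.201,0.428,0.482],[-9.5,-21.1,11.8,0.229,0.489,0.551],[-10.6,-23.8,13.3,0.258,0.55,0.62],[-11.8,-26.4,14.7,0.287,0.611,0.689],[-13,-29,16.2,0.315,0.672,0.758],[-14.2,-31.7,17.7,0.344,0.733,0.827]],
])

```text
t: 20.35
tool_pos: [0.4118, -0.0846, 0.404]
tool_rot: [-2.719, -1.568, -0.003]
contact_force: [-0.1, -0.8, -1.0]
opening: 0.012
grip_force: 58.9
```

arm_command([
  [[0,0,0,0,0,0],[0,0,0,0,0,0],[0,0,0,0,0,0],[0,0,0,0,0,0]],
])

```text
t: 20.68
tool_pos: [0.4134, -0.0834, 0.4049]
tool_rot: [2.718, 1.574, 0.0]
contact_force: [0.2, -0.1, -2.5]
opening: 0.0121
grip_force: 58.9
```

```bash
cat > fin.py <<'E'
from h import *
np.set_printoptions(precision=4,suppress=True)
state();v=np.array([-.866,.5,0]);delta(*pose((.4129,-.0841,.15),-v))
o=get_obs();M=R.from_rotvec(o['tool_rot']).as_matrix();g=o['tool_pos']+tcp_to_grasp*M[:,2];r=M[:,0]*np.sign(M[1,0])
t,d=get_image("top");P=cloud("top",d).reshape(-1,3);q=P-g;x=q@r;n=q-np.outer(x,r);k=(x>.06)&(x<.21)&(np.linalg.norm(n,axis=1)<.015)
print("tip",g+.187*r)
for lo in np.arange(.06,.21,.03):
    j=k&(x>=lo)&(x<lo+.03)
    if j.any():print(round(lo,2),j.sum(),n[j].mean(0),x[j].max(),P[j].mean(0))
E
python3 fin.py
```

```text
t 20.6833 q [-0.376 -0.469  2.059 -0.     1.551  0.145] grasp [ 0.4135 -0.0835  0.2502] ydir [ 0.8675 -0.4975  0.0008] z [ 0.0006 -0.0005 -1.    ] F [ 0.1588 -0.1331 -2.4518] open 0.012054258347368715 grip 58.89911413192749
f 1 row [-0.09 -0.01 10.02] [0.001 0.    0.003] rows>= 3.0
tip [0.5065 0.0788 0.2501]
0.06 41 [-0.0023  0.0013  0.0004] 0.08905898925248358 [ 0.4498 -0.0149  0.2506]
0.09 51 [-0.0024  0.0014  0.    ] 0.11925483972199222 [0.4631 0.0087 0.2502]
0.12 51 [-0.0025  0.0014  0.0003] 0.1495762785773671 [0.478  0.0349 0.2504]
0.15 50 [-0.0025  0.0014 -0.0001] 0.17976553103336523 [0.4932 0.0614 0.25  ]
0.18 7 [-0.0023  0.0013 -0.0005] 0.1842220559053394 [0.5021 0.0763 0.2497]
```

arm_command([
  [[0,0,1.5,0,0,0],[0,0,4,0,0,0],[0,0,6.5,0,0,0],[0,0,8.5,0,0,0],[0,0,9.7,0,0,0],[0,0,9.7,0,0,0],[0,0,9.7,0,0,0],[0,0,9.7,0,0,0],[0,0,9.7,0,0,0],[0,0,9.7,0,0,0],[0,0,9.7,0,0,0],[0,0,9.7,0,0,0]],
])

```text
t: 21.73
tool_pos: [0.4132, -0.0846, 0.309]
tool_rot: [2.719, 1.57, 0.003]
contact_force: [-0.9, 0.2, -1.9]
opening: 0.012
grip_force: 58.9
```

```bash
python3 fin.py
python3 - <<'E'
from blobs import *
t,d=get_image("top");top(d,.183,.2,(125,170,175,235),.1895);print(get_obs()['dq'])
E
```

```text
t 21.7333 q [-0.379 -0.392  2.167  0.     1.365  0.145] grasp [ 0.4137 -0.0848  0.1543] ydir [ 0.8661 -0.4999  0.0028] z [ 0.0026 -0.001  -1.    ] F [-0.9347  0.1988 -1.9305] open 0.01204124884889854 grip 58.899139165878296
f 1 row [ 0.03 -0.06  0.43] [ 0.003 -0.     0.   ] rows>= 1.0
tip [0.5071 0.0772 0.1544]
0.06 37 [-0.0024  0.0014 -0.0001] 0.08997504569880839 [ 0.45   -0.0164  0.1542]
0.09 40 [-0.0024  0.0014  0.0002] 0.11936619643479837 [0.4639 0.0078 0.1545]
0.12 41 [-0.0025  0.0014  0.0002] 0.14965002359167479 [0.4785 0.0334 0.1545]
0.15 41 [-0.0025  0.0014  0.0003] 0.17948135145143373 [0.4938 0.0598 0.1546]
0.18 6 [-0.0027  0.0015  0.    ] 0.18435195532576729 [0.5023 0.0749 0.1544]
0.183 px [140.4444 186.9495] 99 mean [0.5321 0.3513] rect [array([532.3, 351.3]), array([41.3, 14.7]), np.float64(13.7)] axis deg -164.9441586794156
0.183 px [150.4359 226.1282] 39 mean [0.4379 0.3202] rect [array([438.2, 320.1]), array([15.4, 14.4]), np.float64(47.5)] axis deg 63.7023436864306
[-0.0011  0.005   0.0025 -0.0003 -0.0002  0.0003]
```

```bash
python3 -c "from station import *;print(finish_job())"
```

```text
the job is handed in; nothing more can be done
None
```

The job is handed in at about 22 s: the knob is turned free and the cover slid open to its stop. The rod was seated to its collar with about 8 N and drawn right out, and is now held level and still with its tip over the tray at about 15 cm.

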